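# Clamp the stand and twist off the tea-ball dish

## Task

The tea ball has drained: take its dish off the stand with the ball in it. Crank the vise clockwise until its jaw grips the square foot firmly, then take the dish by its wooden handle, turn it level through a quarter turn anticlockwise (seen from above) to free its bayonet catch, and lift it straight up, the ball staying inside the blue ring. Finish still holding the dish level and at rest, at least 6 cm above where it sat, with the foot left clamped in the vise and the other things on the worktop left alone.

Things in the scene. Friction and masses are not known exactly. Their poses are not given: they have to be found in the camera images.
- clamp_board: Beech board 170 x 216 x 18 mm, fixed to the worktop, with an aluminium screw vise. Origin: centre of the underside. The screw runs along the board's y, 66 mm above the worktop. Crank at the -y end (end plate at y = -97 to -79 mm, 82 mm high); fixed jaw at the +y end, inner face at y = +70 mm, 68 mm high, 104 mm wide; moving jaw 82 mm high at its middle.
- crank (a joint): Crank angle, rad, about the board's +y axis; 0: jaw fully open, arm up. It grows clockwise as seen looking along the board's +y (at the top the sleeve moves to the board's +x) and closes the jaw by 2.2 mm per rad. The pad grips the foot from about 8.2 rad on; the end stop at 10.2 rad leaves a firm 20 N. It stays where left and takes about 4 N at the sleeve.
- crank_grip (a point): Middle of the crank's black, freely spinning sleeve: diameter 17 mm, 50 mm long, lying along the board's y axis and circling the screw axis at 34 mm. In the board's frame it is at y = -144 mm, z = 32 to 100 mm; the crank's steel arm ends at y = -114 mm, the sleeve at y = -165 mm.
- jaw_pad: Black rubber pad of the moving jaw, 84 mm wide, 34 mm high, 7 mm thick, sprung (4 N/mm, up to 7 mm). Origin: its centre; its face, 3.5 mm towards the board's +y, meets the foot.
- foot: Foot of the stand, 0.23 kg, loose between the jaws: wooden plinth 64 x 64 x 40 mm with a felt underside that slides easily, white column and collar 61 mm across, 82 mm high in all. Origin: centre of its underside, on the board. The collar is a bayonet socket. Its axes lie nearly along the board's.
- dish: White dished plate, 110 mm across, 0.155 kg, on the foot. Origin: centre of its underside, 82 mm above the foot's. Lugs on its hub, which reaches 12.5 mm below, catch in the collar (play 1.5 mm). Axes match the foot's while locked. At 90 degrees anticlockwise from above (7 either way; stop 4 past 90) it lifts straight out. Wooden handle along its +y.
- dish_grip (a point): Grip point of the dish's handle: 84 mm from the dish's axis along its +y, 11 mm above its origin. The handle is a bar 14 mm wide, 16 mm high, from 54 to 112 mm from the axis.
- dish_mid (a point): Middle of the dish's hollow, on its axis, 5 mm above its origin; centre of the thin blue ring, 48 mm across, painted there. The hollow slopes 3 degrees in the middle, 8 from 16 mm outwards, 16 from 34 mm.
- tea_ball: Perforated steel tea ball, diameter 34 mm, 45 g, loose in the dish. Origin: the ball's centre.
- tall_caddy: Bystander: cream tea caddy with a grey lid, 68 mm across, 98 mm high. Origin: centre of its underside.
- fern_cup: Bystander: small white cup with ferns, 58 mm across and 81 mm with its handle, 56 mm high. Origin: centre of its underside.
- ramekin: Bystander: white fluted ramekin, 70 mm across, 40 mm high. Origin: centre of its underside.

How it is judged:
By the outcome, as a careful person would: the job done as asked, in the order asked, and still so for the second after the job is handed in, while the arm keeps its last pose, push and grip.
It also fails if it takes over 64 s, if anything falls off the work surface, if the arm or the gripper's body presses on something with over 40 N, if the wrist force passes 120 N, or if a joint passes its speed limit or range.

## Robot

A 6-joint arm with a two-finger parallel gripper is mounted at the origin on a cart in front of the work surface, level with it; the furniture and walls round the work are solid. World frame = base frame: x ahead of the robot, y to its left, z up, the work surface at z = 0. Lengths are in m, angles in rad, forces in N, time in s.
With the tool pointing down it reaches from about 0.35 to 0.775 m from the base axis. Payload 7.3 kg.
Tool frame: the origin (TCP) lies at the centre of the arm's flange, where the gripper is bolted on; the fingertips stand 178 mm ahead of it and the grasp point (between the pads) lies 159 mm ahead of it; z points along the fingers, y is the line along which they close (so a half turn about z gives the same grasp; the last joint's range is limited). The gripper opens to 92 mm and grips with 3 to 60 N. Pads are 19 mm wide; open, the fingers measure 130 mm over their backs; the gripper's body (75 mm by 190 mm) begins 47 mm behind the grasp point.
Start: joints at [1.081, 0.342, 1.524, -0, 1.275, -0.146], TCP at [0.177, 0.494, 0.405] pointing down, gripper open.
Joint ranges: [-2.53, 2.53], [-0.77, 2.02], [0.04, 2.7], [-1, 4.14], [0.28, 2.66], [-3.11, 3.11]. Speed limits (rad/s): [2.57, 2.57, 3.14, 3.14, 3.14, 3.14].

## Interface

Orientations are given as [roll, pitch, yaw] about the fixed x, y, z axes, in that order (R = Rz(yaw) Ry(pitch) Rx(roll)).
In Python, from cell import robot gives the robot as it stands.
- The arm moves only by the shell command python3 drive.py 'ROWS' [OPENING] [FORCE]. ROWS is a JSON list of rows, 1 to 8 of them, each of 6 numbers: dx, dy, dz in m, then a rotation vector rx, ry, rz in rad; each row shifts and turns the commanded pose from where the row before left it, along the tool's axes as they then stand; what a row does not reach is not made up. A row lasts 1/12 s, in which the tool goes at most 0.0417 m and 0.125 rad, less where a joint would pass 70% of its speed; a pose out of reach is approached as far as the arm can. OPENING is the finger opening in m, set as the command begins (- or left out keeps the last). The fingers move at their own pace and stop on an object; FORCE is the grip in N (left out, the last holds). Time passes only in rows, so rows that do not move let the fingers close. It prints the time, the measured TCP pose, the force, the opening and the grip force at its end.
- robot.observe(): the state, without advancing time (a new reading comes with each control period).
- robot.read_camera(name): name is "side" or "top" or "wrist"; returns a dict with "image" (384x512x3 uint8, red, green, blue), "fx", "fy", "cx", "cy" (pixels), "pose" (4x4, takes a point from camera to world coordinates). Camera axes: x right, y down, z forward; pixel columns grow to the right and rows downward; lengths in m; the calibration is good to about 2 mm. A picture is of the moment at which its call begins. There is no depth.
- robot.hand_in(): hands the job in; it is judged then, once.
The state is a dict: "time": time; "qpos": joint angles; "qvel": joint speeds; "joint_efforts": joint torques, N m; "tool_pos": TCP position; "tool_rot": TCP orientation; "contact_force": force on the tool from outside, world axes, zero at the start; "torque": the same for the moment, N m; "opening": finger opening in m; "grip_force": force on a finger pad.
Only numpy, scipy, OpenCV 4.12 (cv2) and the standard library are available. Lean on these libraries where they do the work, as an engineer would, in place of code of your own. Each camera call takes 0.05 s, during which the arm holds its last target. There are 200 camera calls.

## Working session

There is one attempt and no reset: what is moved stays moved. The work goes in short steps, Python scripts to look and compute and a shell command to move; the robot and the scene stay as the last step left them, time stands still between calls to the robot, and variables do not carry over. Pictures are saved under pics/ and viewed, at most 10 in all, crops included, and the job is handed in when it is done.

```bash
ls; mkdir -p pics; python3 - <<'E'
from cell import robot
import cv2,numpy as np
for n in ("top","side"):
    c=robot.read_camera(n); cv2.imwrite(f"pics/{n}0.png",cv2.resize(c["image"][:,:,::-1],(800,600),interpolation=cv2.INTER_CUBIC))
    print(n,c["fx"],c["fy"],c["cx"],c["cy"],np.round(c["pose"],4).tolist())
print(robot.observe())
E
```

```text
cell.py
drive.py
pics
top 361.7185116140178 361.7185116140178 254.15895590172377 191.882166108366 [[-0.015, -0.9994, 0.0303, 0.4476], [-0.9999, 0.0149, -0.002, 0.126], [0.0015, -0.0304, -0.9995, 1.0824], [0.0, 0.0, 0.0, 1.0]]
side 389.8374293842388 389.8374293842388 259.2703600060909 193.1283148477437 [[0.9856, -0.0405, 0.1642, 0.332], [-0.167, -0.3851, 0.9076, -0.7457], [0.0264, -0.922, -0.3864, 0.4521], [0.0, 0.0, 0.0, 1.0]]
{'time': 0.1, 'qpos': array([ 1.08101746e+00,  3.42651482e-01,  1.52489535e+00, -1.01086825e-05,
        1.27540473e+00, -1.46009389e-01]), 'qvel': array([ 0.0007543 , -0.00284489, -0.0040219 , -0.00172014,  0.00138584,
        0.00012212]), 'joint_efforts': array([ 2.52307553e-03, -4.32008994e+01, -2.44694728e+01,  7.19887507e-02,
        5.25368366e-02, -1.10193770e-05]), 'tool_pos': array([0.17687613, 0.49418679, 0.40412423]), 'tool_rot': array([-3.14024680e+00, -1.88145521e-04,  2.79782600e+00]), 'contact_force': array([ 0.17997684, -0.84807289, -0.61218627]), 'torque': array([ 0.02585344, -0.03873625,  0.01500735]), 'grip_force': 0.0, 'opening': 0.09228090484778634}
```
View pics/top0.png

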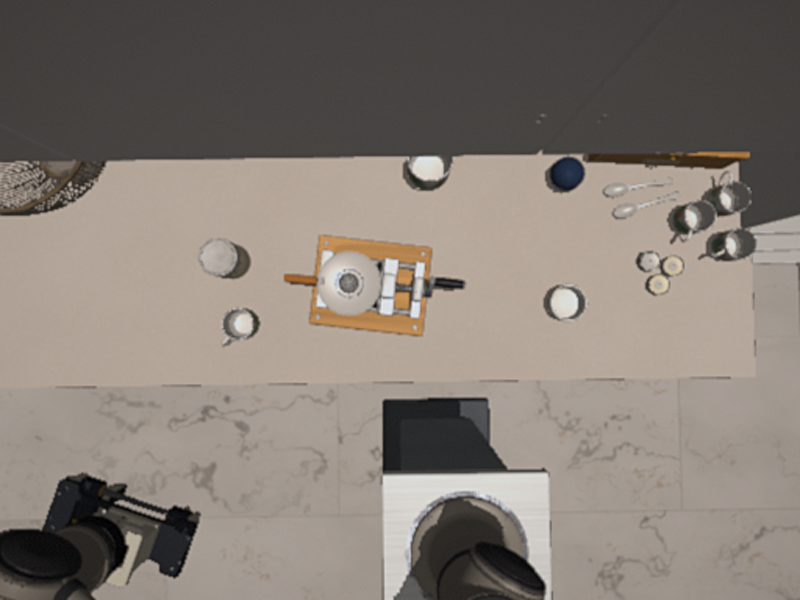

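View pics/side0.png

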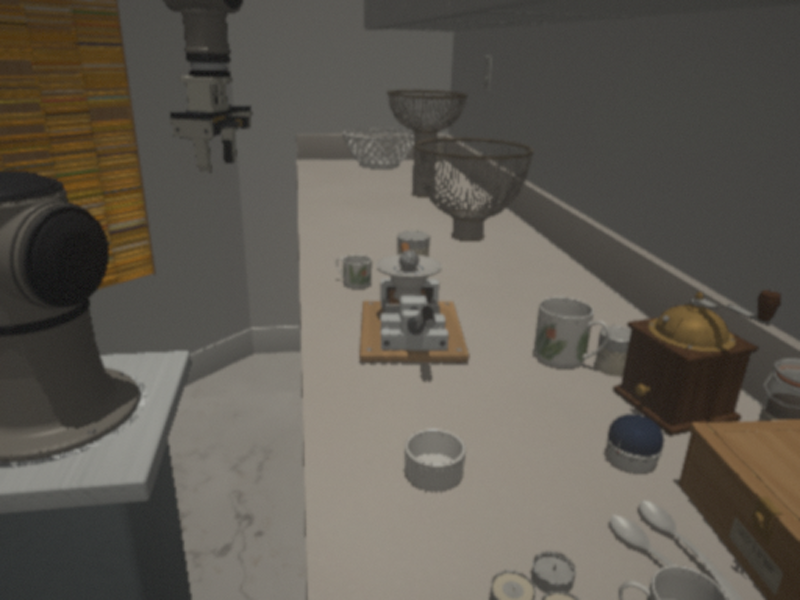

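The top view shows the board at about (371,286) of 800x600, handle pointing image-left (world +y), crank at (450,284) on the right, caddy at (220,258), cup at (240,323) and ramekin at (565,303). The side view shows the crank end facing the camera, its sleeve near (425,318).

```bash
cat > h.py <<'E'
from cell import robot
import cv2,numpy as np
from scipy.spatial.transform import Rotation as R
def ray(c,u,v,z):
    """pixel -> world point on plane z"""
    P=c["pose"]; d=P[:3,:3]@np.array([(u-c["cx"])/c["fx"],(v-c["cy"])/c["fy"],1]); o=P[:3,3]
    return o+d*(z-o[2])/d[2]
def proj(c,p):
    P=c["pose"]; q=P[:3,:3].T@(np.asarray(p)-P[:3,3]); return np.array([c["fx"]*q[0]/q[2]+c["cx"],c["fy"]*q[1]/q[2]+c["cy"]])
def togo(target,yaw):
    """remaining shift and yaw in tool axes"""
    s=robot.observe(); T=R.from_euler("xyz",s["tool_rot"]); d=T.inv().apply(np.array(target)-s["tool_pos"])
    return np.round(np.r_[d,(T.inv()*R.from_euler("xyz",[np.pi,0,yaw])).as_rotvec()],4)
E
python3 - <<'E'
from h import *
c=robot.read_camera("top")
C=np.array([ray(c,u*.64,v*.64,.018)[:2] for u,v in [(319,236),(432,247),(424,335),(309,324)]])
print(np.round(C,4).tolist(), C.mean(0)); e=C[0]-C[1]+C[3]-C[2]; print(np.arctan2(-e[0],e[1]))
e=C[0]-C[3]+C[1]-C[2]; print(np.arctan2(e[1],e[0]))
w=robot.read_camera("wrist"); s=robot.observe(); T=R.from_euler("xyz",s["tool_rot"]).as_matrix()
print(w["fx"],np.round(T.T@(w["pose"][:3,3]-s["tool_pos"]),3),np.round(T.T@w["pose"][:3,:3],3).tolist())
cv2.imwrite("pics/topc.png",cv2.resize(c["image"][140:230,170:310,::-1],None,fx=5.7,fy=5.7,interpolation=cv2.INTER_CUBIC))
for n,u,v,z in [("caddy",218,257,.098),("cup",241,323,.056),("ram",565,302,.04),("dish",350,283,.105)]: print(n,ray(c,u*.64,v*.64,z))
for p in [(.43,.09,.36),(.43,.0,.36)]: print(togo(p,1.474))
E
```

```text
[[0.6028, 0.2697], [0.5788, 0.0565], [0.413, 0.0743], [0.4369, 0.2903]] [0.50783615 0.17273186]
-0.11119699455812469
-0.1153684165707072
279.95858515688155 [0.076 0.001 0.02 ] [[0.0, -0.961, -0.276], [1.0, 0.0, 0.001], [-0.0, -0.276, 0.961]]
caddy [0.55690763 0.43558789 0.098     ]
cup [0.44090824 0.40774676 0.056     ]
ram [ 0.47057561 -0.18582755  0.04      ]
dish [0.50760372 0.20521417 0.105     ]
[-3.7450e-01 -2.9520e-01  4.4600e-02 -8.0000e-04  5.0000e-04  1.3238e+00]
[-4.0490e-01 -3.8000e-01  4.4600e-02 -8.0000e-04  5.0000e-04  1.3238e+00]
```

View pics/topc.png

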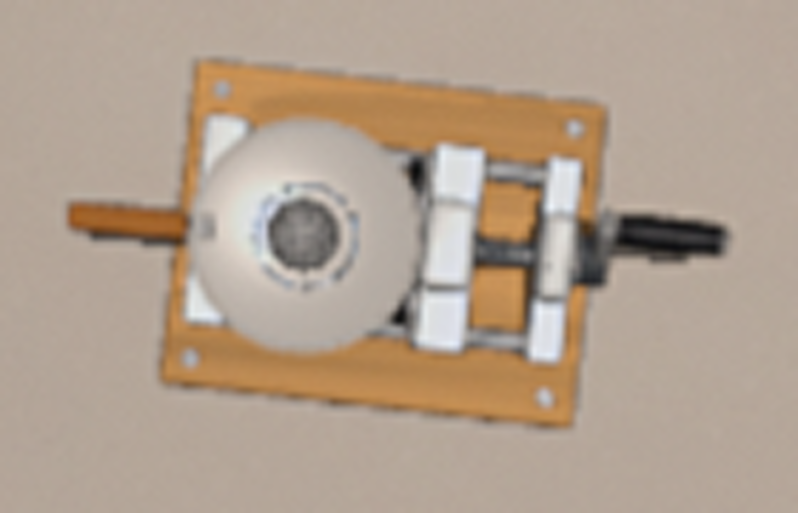

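The crop shows the ball at (303,235) inside the blue ring. The handle points left at (125,218). The sleeve runs (620..725, 235), offset towards world +x from the screw line, and the moving jaw is at (450,245).

```bash
python3 -c "
from h import *
print(togo((.49,.05,.36),1.458))"
```

```text
[-4.4450e-01 -3.1270e-01  4.4600e-02 -8.0000e-04  5.0000e-04  1.3398e+00]
```

```bash
A='[-0.0278,-0.0195,0.0028,0,0,0]'; 
python3 drive.py '[[-0.0278,-0.0195,0.0028,0,0,0],[-0.0278,-0.0195,0.0028,0,0,0],[-0.0278,-0.0195,0.0028,0,0,0],[-0.0278,-0.0195,0.0028,0,0,0],[-0.0278,-0.0195,0.0028,0,0,0],[-0.0278,-0.0195,0.0028,0,0,0],[-0.0278,-0.0195,0.0028,0,0,0],[-0.0278,-0.0195,0.0028,0,0,0]]'
python3 drive.py '[[-0.0278,-0.0195,0.0028,0,0,0],[-0.0278,-0.0195,0.0028,0,0,0],[-0.0278,-0.0195,0.0028,0,0,0],[-0.0278,-0.0195,0.0028,0,0,0],[-0.0278,-0.0195,0.0028,0,0,0],[-0.0278,-0.0195,0.0028,0,0,0],[-0.0278,-0.0195,0.0028,0,0,0],[-0.0278,-0.0195,0.0028,0,0,0]]'
python3 drive.py '[[0,0,0,0,0,0.12],[0,0,0,0,0,0.12],[0,0,0,0,0,0.12],[0,0,0,0,0,0.12],[0,0,0,0,0,0.12],[0,0,0,0,0,0.12]]'
python3 drive.py '[[0,0,0,0,0,0.12],[0,0,0,0,0,0.12],[0,0,0,0,0,0.12],[0,0,0,0,0,0.12],[0,0,0,0,0,0.12],[0,0,0,0,0,0.02],[0,0,0,0,0,0],[0,0,0,0,0,0]]'
python3 - <<'E'
from h import *
print(togo((.49,.05,.36),1.458))
c=robot.read_camera("wrist"); np.savez("w1.npz",**c)
cv2.imwrite("pics/w1.png",cv2.resize(c["image"][:,:,::-1],(800,600),interpolation=cv2.INTER_CUBIC))
E
```

```text
time: 0.87
tool_pos: [0.3343, 0.271, 0.3822]
tool_rot: [3.141, 0.0, 2.798]
contact_force: [1.0, 0.1, -0.6]
opening: 0.0916
grip_force: 0.0
time: 1.53
tool_pos: [0.4912, 0.049, 0.3597]
tool_rot: [3.141, -0.0, 2.798]
contact_force: [1.0, 0.9, 0.3]
opening: 0.092
grip_force: 0.0
time: 2.03
tool_pos: [0.4905, 0.0506, 0.3597]
tool_rot: [-3.141, -0.0, 2.072]
contact_force: [0.8, 0.2, 0.3]
opening: 0.0916
grip_force: 0.0
time: 2.7
tool_pos: [0.4905, 0.0506, 0.3598]
tool_rot: [-3.141, -0.0, 1.461]
contact_force: [-0.2, -0.3, 1.4]
opening: 0.092
grip_force: 0.0
[-0.0007 -0.0004 -0.0002 -0.0002 -0.0001  0.003 ]
```

View pics/w1.png

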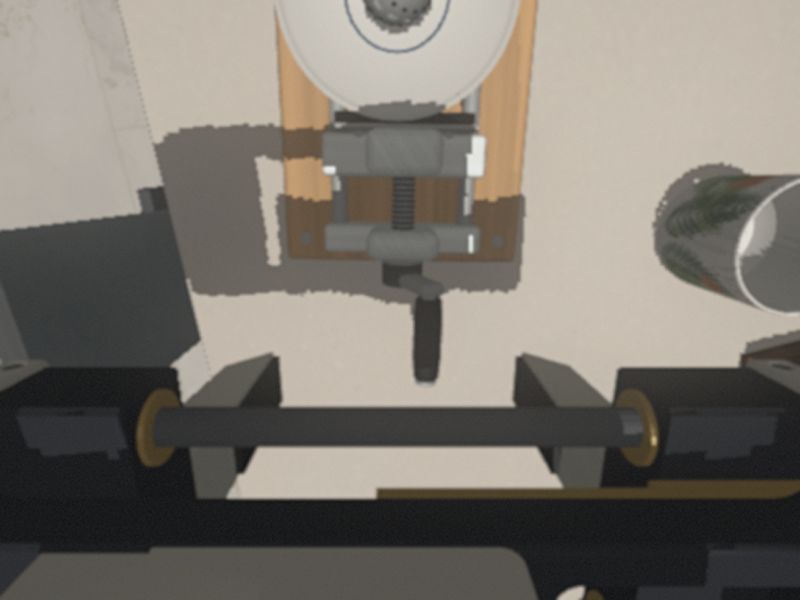

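The wrist view shows the board squarely aligned, its end corners at about (288,259) and (516,262). The sleeve runs from (428,300) to (426,380), right of the screw axis at x≈403, so the crank starts part-turned. The moving jaw is at (403,150).

```bash
python3 - <<'E'
from h import *
c=dict(np.load("w1.npz"))
a=ray(c,288*.64,259*.64,.018);b=ray(c,516*.64,262*.64,.018);m=(a+b)/2
print(a,b,np.linalg.norm(a-b),np.arctan2((b-a)[1],(b-a)[0]))
yaw=-.113
ax=np.array([np.cos(yaw),np.sin(yaw)]);ay=np.array([-ax[1],ax[0]])
o=m[:2]+.108*ay; print("board from wrist",o)
def W(o,p): return np.r_[o+ax*p[0]+ay*p[1],p[2]]
for q in (0,.2,.4,.6,.8,1,2.2,2.5,2.8):
    f=lambda y:proj(c,W(o,(.034*np.sin(q),y,.066+.034*np.cos(q))))/.64
    print(q,f(-.115).round(),f(-.165).round())
print(proj(c,W(o,(0,-.05,.066)))/.64, proj(c,W(o,(0,-.088,.082)))/.64)
for z in (.097,.107):print("dish",ray(c,398*.64,2*.64,z))
E
```

```text
[0.41118828 0.07980185 0.018     ] [0.57946562 0.0590679  0.018     ] 0.16954987462285645 -0.1225950848304542
board from wrist [0.507505   0.17674608]
0 [404. 298.] [403. 379.]
0.2 [415. 298.] [414. 378.]
0.4 [427. 297.] [425. 377.]
0.6 [436. 295.] [434. 375.]
0.8 [445. 294.] [442. 372.]
1 [451. 291.] [448. 368.]
2.2 [442. 278.] [440. 346.]
2.5 [431. 276.] [430. 342.]
2.8 [418. 274.] [417. 340.]
[403.59130597 178.98402784] [403.46634121 245.93289794]
dish [0.50733801 0.20867539 0.097     ]
dish [0.50695168 0.2052918  0.107     ]
```

```bash
cat >> h.py <<'E'
BO=np.array([.5075,.1765]); BY=-.115
def W(p):
    return np.r_[BO+R.from_euler("z",BY).apply([p[0],p[1],0])[:2],p[2]]
E
python3 - <<'E'
from h import *
p=W((.034*np.sin(.42),-.147,.066+.034*np.cos(.42)+.159)); print(p,togo(p,np.pi/2+BY))
E
```

```text
[0.50440452 0.02888014 0.25604502] [-2.010e-02  1.620e-02  1.038e-01 -2.000e-04 -1.000e-04  4.900e-03]
```

```bash

python3 drive.py '[[-0.02,0.016,0,0,0,0.005],[0,0,0.03,0,0,0],[0,0,0.03,0,0,0],[0,0,0.03,0,0,0],[0,0,0.014,0,0,0],[0,0,0,0,0,0],[0,0,0,0,0,0]]'
python3 drive.py '[[0,0,0,0,0,0],[0,0,0,0,0,0],[0,0,0,0,0,0],[0,0,0,0,0,0],[0,0,0,0,0,0],[0,0,0,0,0,0],[0,0,0,0,0,0],[0,0,0,0,0,0]]' 0 12
python3 - <<'E'
from h import *
s=robot.observe();print(s['contact_force'],s['opening'],s['grip_force'],s['torque'])
p=W((.034*np.sin(.42),-.147,.066+.034*np.cos(.42)+.159)); print(p,togo(p,np.pi/2+BY))
E
```

```text
time: 3.33
tool_pos: [0.5043, 0.0289, 0.2557]
tool_rot: [-3.14, -0.0, 1.454]
contact_force: [1.0, 0.4, 0.4]
opening: 0.0917
grip_force: 0.0
time: 4.0
tool_pos: [0.5042, 0.029, 0.256]
tool_rot: [3.141, -0.0, 1.453]
contact_force: [-0.6, 0.2, -0.1]
opening: 0.0432
grip_force: 0.0
[-0.63888647  0.19415917 -0.06481682] 0.04324714840501915 0.0 [-0.11133653  0.0555269  -0.07407388]
[0.50440452 0.02888014 0.25604502] [-0.0001  0.0002 -0.0001  0.0001 -0.0001 -0.003 ]
```

```bash

python3 drive.py '[[0,0,0,0,0,0],[0,0,0,0,0,0],[0,0,0,0,0,0],[0,0,0,0,0,0],[0,0,0,0,0,0],[0,0,0,0,0,0],[0,0,0,0,0,0],[0,0,0,0,0,0]]'
python3 - <<'E'
from h import *
c=robot.read_camera("wrist")
cv2.imwrite("pics/w2.png",cv2.resize(c["image"][:,:,::-1],(640,480)))
q=np.r_[.42,.5236:10.3:.2618];
for i in range(1,29): print(i,q[i].round(3),np.round(.034*(np.sin(q[i])-np.sin(q[i-1])),4),np.round(-.034*(np.cos(q[i])-np.cos(q[i-1])),4))
E
```

```text
time: 4.67
tool_pos: [0.5046, 0.0289, 0.2562]
tool_rot: [3.14, -0.0, 1.453]
contact_force: [2.5, -0.8, -0.1]
opening: 0.0163
grip_force: 12.0
1 0.524 0.0031 0.0016
2 0.785 0.007 0.0054
3 1.047 0.0054 0.007
4 1.309 0.0034 0.0082
5 1.571 0.0012 0.0088
6 1.833 -0.0012 0.0088
7 2.094 -0.0034 0.0082
8 2.356 -0.0054 0.007
9 2.618 -0.007 0.0054
10 2.88 -0.0082 0.0034
11 3.142 -0.0088 0.0012
12 3.403 -0.0088 -0.0012
13 3.665 -0.0082 -0.0034
14 3.927 -0.007 -0.0054
15 4.189 -0.0054 -0.007
16 4.451 -0.0034 -0.0082
17 4.712 -0.0012 -0.0088
18 4.974 0.0012 -0.0088
19 5.236 0.0034 -0.0082
20 5.498 0.0054 -0.007
21 5.76 0.007 -0.0054
22 6.021 0.0082 -0.0034
23 6.283 0.0088 -0.0012
24 6.545 0.0088 0.0012
25 6.807 0.0082 0.0034
26 7.069 0.007 0.0054
27 7.33 0.0054 0.007
28 7.592 0.0034 0.0082
```

View pics/w2.png

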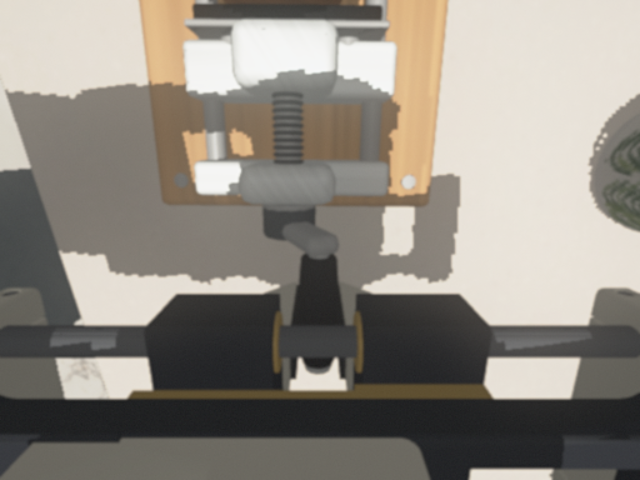

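The sleeve (318,310) sits between the fingers. I'll crank the first quarter and check the forces.

```bash

python3 drive.py '[[0,0.0031,0.0016,0,0,0],[0,0.007,0.0054,0,0,0],[0,0.0054,0.007,0,0,0],[0,0.0034,0.0082,0,0,0],[0,0.0012,0.0088,0,0,0]]' - 20
python3 drive.py '[[0,-0.0012,0.0088,0,0,0],[0,-0.0034,0.0082,0,0,0],[0,-0.0054,0.007,0,0,0],[0,-0.007,0.0054,0,0,0],[0,-0.0082,0.0034,0,0,0],[0,-0.0088,0.0012,0,0,0]]'
python3 -c "
from h import *
p=W((0,-.147,.032+.159));print(togo(p,np.pi/2+BY))"
```

```text
time: 5.13
tool_pos: [0.5244, 0.0265, 0.2245]
tool_rot: [3.142, 0.0, 1.453]
contact_force: [-2.5, -0.5, 4.1]
opening: 0.0161
grip_force: 20.0
time: 5.63
tool_pos: [0.4905, 0.0308, 0.1909]
tool_rot: [3.139, -0.001, 1.453]
contact_force: [4.2, 0.2, 9.6]
opening: 0.016
grip_force: 20.0
[-0.0003  0.0002 -0.0001  0.0028 -0.0005 -0.0033]
```

```bash

python3 drive.py '[[0,-0.0088,-0.0012,0,0,0],[0,-0.0082,-0.0034,0,0,0],[0,-0.007,-0.0054,0,0,0],[0,-0.0054,-0.007,0,0,0],[0,-0.0034,-0.0082,0,0,0],[0,-0.0012,-0.0088,0,0,0]]'
python3 drive.py '[[0,0.0012,-0.0088,0,0,0],[0,0.0034,-0.0082,0,0,0],[0,0.0054,-0.007,0,0,0],[0,0.007,-0.0054,0,0,0],[0,0.0082,-0.0034,0,0,0],[0,0.0088,-0.0012,0,0,0]]'
python3 drive.py '[[0,0.0088,0.0012,0,0,0],[0,0.0082,0.0034,0,0,0],[0,0.007,0.0054,0,0,0],[0,0.0054,0.007,0,0,0],[0,0.0034,0.0082,0,0,0],[0,0.0012,0.0088,0,0,0]]'
python3 -c "
from h import *
p=W((0.034,-.147,.066+.159));print(togo(p,np.pi/2+BY))"
```

```text
time: 6.13
tool_pos: [0.4564, 0.0349, 0.2245]
tool_rot: [3.141, -0.001, 1.452]
contact_force: [6.3, 2.0, -3.9]
opening: 0.0161
grip_force: 20.0
time: 6.63
tool_pos: [0.49, 0.0306, 0.2591]
tool_rot: [-3.138, 0.0, 1.453]
contact_force: [-4.4, 2.2, 3.6]
opening: 0.0164
grip_force: 20.0
time: 7.13
tool_pos: [0.5245, 0.0264, 0.2239]
tool_rot: [-3.141, 0.0, 1.453]
contact_force: [-4.3, -0.3, 4.7]
opening: 0.016
grip_force: 20.0
[ 0.0001 -0.0002 -0.0011 -0.0002  0.     -0.0031]
```

```bash

python3 drive.py '[[0,-0.0012,0.0088,0,0,0],[0,-0.0034,0.0082,0,0,0],[0,-0.0054,0.007,0,0,0],[0,-0.007,0.0054,0,0,0],[0,-0.0082,0.0034,0,0,0],[0,-0.0088,0.0012,0,0,0]]'
python3 drive.py '[[0,-0.0088,-0.0012,0,0,0],[0,-0.0082,-0.0034,0,0,0],[0,-0.0035,-0.0026,0,0,0],[0,-0.0032,-0.0026,0,0,0],[0,0,0,0,0,0],[0,0,0,0,0,0],[0,0,0,0,0,0]]'
python3 -c "
from h import *
s=robot.observe();b=R.from_euler('z',BY).inv().apply(np.r_[s['tool_pos'][:2]-BO,0]);print(b,np.arctan2(b[0],s['tool_pos'][2]-.159-.066)+4*np.pi,s['contact_force'])"
```

```text
time: 7.63
tool_pos: [0.4916, 0.0305, 0.1912]
tool_rot: [3.135, -0.0, 1.452]
contact_force: [4.2, -0.3, 6.5]
opening: 0.016
grip_force: 20.0
time: 8.22
tool_pos: [0.467, 0.0335, 0.2008]
tool_rot: [3.141, -0.0, 1.453]
contact_force: [0.5, 3.1, 3.7]
opening: 0.0157
grip_force: 20.0
[-0.0237806  -0.14665845  0.        ] 10.201524294248 [0.50902096 3.08413863 3.71162444]
```

```bash

python3 drive.py '[[0,-0.002,-0.002,0,0,0],[0,-0.001,-0.001,0,0,0],[0,0,0,0,0,0],[0,0,0,0,0,0]]'
python3 -c "
from h import *
s=robot.observe();b=R.from_euler('z',BY).inv().apply(np.r_[s['tool_pos'][:2]-BO,0]);print(b,np.arctan2(b[0],s['tool_pos'][2]-.159-.066)+4*np.pi,s['contact_force'])"
```

```text
time: 8.55
tool_pos: [0.4655, 0.0335, 0.2032]
tool_rot: [3.137, -0.0, 1.452]
contact_force: [12.2, 1.9, -12.2]
opening: 0.0158
grip_force: 20.0
[-0.0252886  -0.14682506  0.        ] 10.284281896623886 [ 12.2386726    1.88419522 -12.23920659]
```

```bash

python3 drive.py '[[0,0.002,0.002,0,0,0],[0,0,0,0,0,0],[0,0,0,0,0,0],[0,0,0,0,0,0],[0,0,0,0,0,0],[0,0,0,0,0,0],[0,0,0,0,0,0],[0,0,0,0,0,0]]' 0.092
python3 drive.py '[[0,0,0,0,0,0],[0,0,-0.04,0,0,0],[0,0,-0.04,0,0,0],[0,0,-0.04,0,0,0],[0,0,-0.04,0,0,0],[0,0,-0.035,0,0,0]]'
python3 drive.py '[[0.03,0.008,0,0,0,0],[0.03,0.008,0,0,0,0],[0.03,0.008,0,0,0,0],[0.03,0.008,0,0,0,0],[0.03,0.008,0,0,0,0],[0.03,0.008,0,0,0,0],[0,0,0,0,0,0],[0,0,0,0,0,0]]'
python3 - <<'E'
from h import *
c=robot.read_camera("wrist"); np.savez("w3.npz",**c)
cv2.imwrite("pics/w3.png",cv2.resize(c["image"][:,:,::-1],(800,600),interpolation=cv2.INTER_CUBIC))
E
```

```text
time: 9.22
tool_pos: [0.4658, 0.0335, 0.2018]
tool_rot: [-3.142, -0.0, 1.453]
contact_force: [0.1, 0.5, 0.5]
opening: 0.0645
grip_force: 0.0
time: 9.72
tool_pos: [0.4655, 0.0336, 0.3995]
tool_rot: [3.14, -0.0, 1.453]
contact_force: [1.0, 0.5, -0.3]
opening: 0.0914
grip_force: 0.0
time: 10.38
tool_pos: [0.5346, 0.2078, 0.396]
tool_rot: [-3.141, 0.0, 1.455]
contact_force: [-1.5, -0.9, 0.2]
opening: 0.092
grip_force: 0.0
```

View pics/w3.png

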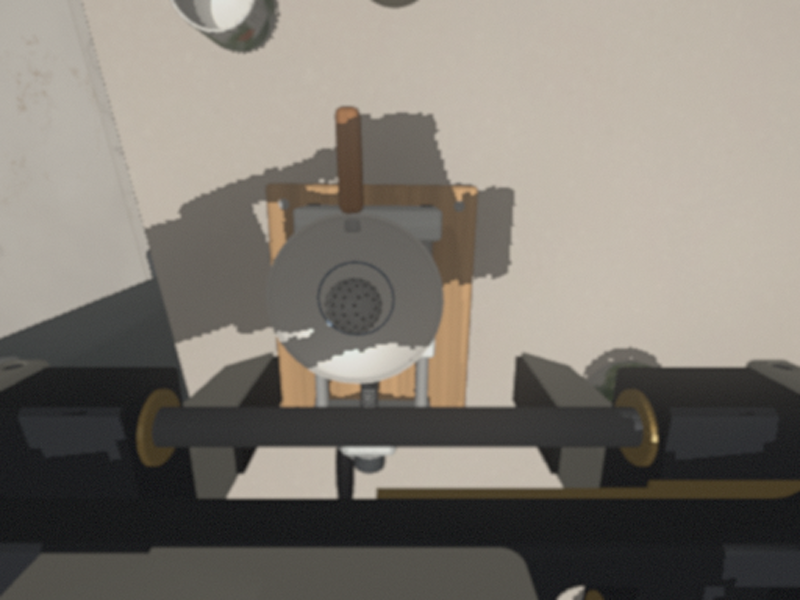

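The wrist view shows the dish ring centred at (356,298), the ball at (353,306) inside it, and the handle from (347,108) to (351,212). The cup is clear at (225,20).

```bash
python3 - <<'E'
from h import *
c=dict(np.load("w3.npz")); r=lambda u,v,z:ray(c,u*.64,v*.64,z)
m=r(356,298,.106); rim=r(356,298,.11); a=r(347.5,112,.119); b=r(350.5,205,.119)
print(m,a,b,"dist",np.linalg.norm((a-m)[:2]),np.linalg.norm((b-m)[:2]))
y1=np.arctan2(-(a-m)[0],(a-m)[1]); y2=np.arctan2(-(a-b)[0],(a-b)[1]);print("yaw",y1,y2)
print("board corners",r(268,186,.018),r(476,188,.018),W((-.085,.108,.018)),W((.085,.108,.018)))
print("foot expected centre",W((0,.07-.032,.1)),"ball",r(353,306,.123))
E
```

```text
[0.5078227  0.21489901 0.106     ] [0.51959026 0.3221485  0.119     ] [0.51411787 0.27324123 0.119     ] dist 0.10789313118812047 0.05868086632723968
yaw -0.10928421101266744 -0.1114297812051823
board corners [0.44033744 0.29118689 0.018     ] [0.60340114 0.27078575 0.018     ] [0.43545409 0.29354011 0.018     ] [0.6043312  0.27403317 0.018     ]
foot expected centre [0.51186037 0.214249   0.1       ] ball [0.5075071  0.21448391 0.123     ]
```

```bash
cat >> h.py <<'E'
DC=np.array([.508,.2148]); DY=-.11
def D(ang,z=.270): # TCP with dish turned by ang
    a=DY+ang; return np.r_[DC+.084*np.array([-np.sin(a),np.cos(a)]),z]
E
python3 -c "
from h import *
print(D(0),togo(D(0),np.pi/2+DY))"
```

```text
[0.51722138 0.29829231 0.27      ] [ 0.089  -0.0277  0.1262 -0.001   0.0007 -0.0068]
```

```bash

python3 drive.py '[[0.03,-0.0092,0,0,0,-0.006],[0.03,-0.0092,0,0,0,0],[0.029,-0.0092,0,0,0,0],[0,0,0.03,0,0,0],[0,0,0.03,0,0,0],[0,0,0.03,0,0,0],[0,0,0.02,0,0,0],[0,0,0.015,0,0,0]]' 0.06
python3 drive.py '[[0,0,0,0,0,0],[0,0,0,0,0,0],[0,0,0,0,0,0],[0,0,0,0,0,0]]' 0.03
python3 - <<'E'
from h import *
print(togo(D(0),np.pi/2+DY),robot.observe()['contact_force'])
c=robot.read_camera("wrist"); np.savez("w4.npz",**c)
cv2.imwrite("pics/w4.png",cv2.resize(c["image"][:,:,::-1],(800,600),interpolation=cv2.INTER_CUBIC))
E
```

```text
time: 11.1
tool_pos: [0.5168, 0.2965, 0.2696]
tool_rot: [-3.139, 0.002, 1.457]
contact_force: [0.1, -0.2, -0.5]
opening: 0.06
grip_force: 0.0
time: 11.43
tool_pos: [0.5179, 0.2979, 0.2734]
tool_rot: [3.139, -0.001, 1.458]
contact_force: [0.2, 0.0, 1.1]
opening: 0.0377
grip_force: 0.0
[ 0.0003 -0.0007  0.0034  0.0025 -0.0014 -0.0026] [0.17945496 0.03252279 1.08501215]
```

View pics/w4.png

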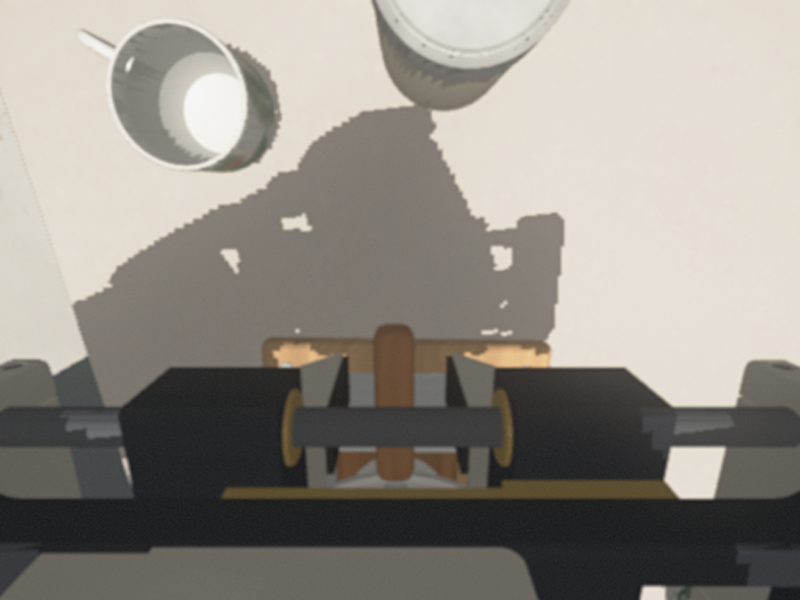

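The handle (centre x≈394) lies between the fingers (inner edges 348 and 447), about 1.3 mm off centre.

```bash

python3 drive.py '[[0,-0.0012,0.0034,0,0,0],[0,0,0,0,0,0],[0,0,0,0,0,0],[0,0,0,0,0,0],[0,0,0,0,0,0],[0,0,0,0,0,0],[0,0,0,0,0,0],[0,0,0,0,0,0]]' 0 4
python3 drive.py '[[0,0,0,0,0,0],[0,0,0,0,0,0],[0,0,0,0,0,0],[0,0,0,0,0,0]]'
python3 -c "
from h import *
s=robot.observe();print(togo(D(0),np.pi/2+DY),s['contact_force'],s['torque'])"
```

```text
time: 12.15
tool_pos: [0.5163, 0.2983, 0.2684]
tool_rot: [3.141, -0.0, 1.459]
contact_force: [0.2, -0.3, 0.7]
opening: 0.0142
grip_force: 4.0
time: 12.48
tool_pos: [0.5163, 0.2983, 0.2684]
tool_rot: [3.141, -0.0, 1.459]
contact_force: [0.6, 0.1, 0.1]
opening: 0.0142
grip_force: 4.0
[ 0.0001  0.0009 -0.0016  0.0002 -0.0002 -0.002 ] [0.59275775 0.05435804 0.06200891] [-0.10919215 -0.06775596  0.04967214]
```

```bash

python3 drive.py '[[0,0,0,0,0,0],[0,0,0,0,0,0],[0,0,0,0,0,0]]' - 50
python3 drive.py '[[0,-0.0021,0,0,0,-0.025],[-0.0001,-0.0042,0,0,0,-0.05],[-0.0001,-0.0042,0,0,0,-0.05],[-0.0001,-0.0042,0,0,0,-0.05],[-0.0001,-0.0042,0,0,0,-0.05],[-0.0001,-0.0042,0,0,0,-0.05],[0,-0.0021,0,0,0,-0.025],[0,0,0,0,0,0]]'
python3 -c "
from h import *
s=robot.observe();T=R.from_euler('xyz',s['tool_rot']).inv();print(togo(D(.3),np.pi/2+DY+.3),T.apply(s['contact_force']),T.apply(s['torque']))"
```

```text
time: 12.73
tool_pos: [0.5163, 0.2983, 0.2684]
tool_rot: [3.141, -0.0, 1.459]
contact_force: [0.7, 0.1, 0.9]
opening: 0.0136
grip_force: 49.9
time: 13.4
tool_pos: [0.4907, 0.2975, 0.2684]
tool_rot: [-3.141, -0.0, 1.76]
contact_force: [0.5, -0.9, -0.3]
opening: 0.0137
grip_force: 49.9
[-0.0004  0.0013 -0.0016 -0.0001 -0.0001 -0.0005] [-1.00369732  0.34601747  0.26879236] [ 0.03791591  0.01492474 -0.07139207]
```

```bash

python3 drive.py '[[0,-0.0021,0,0,0,-0.025],[-0.0001,-0.0042,0,0,0,-0.05],[-0.0001,-0.0042,0,0,0,-0.05],[-0.0001,-0.0042,0,0,0,-0.05],[-0.0001,-0.0042,0,0,0,-0.05],[-0.0001,-0.0042,0,0,0,-0.05],[-0.0001,-0.0042,0,0,0,-0.05],[-0.0001,-0.0042,0,0,0,-0.05]]'
python3 drive.py '[[-0.0001,-0.0042,0,0,0,-0.05],[-0.0001,-0.0042,0,0,0,-0.05],[-0.0001,-0.0042,0,0,0,-0.05],[-0.0001,-0.0042,0,0,0,-0.05],[0,-0.0021,0,0,0,-0.025],[0,0,0,0,0,0]]'
python3 - <<'E'
from h import *
s=robot.observe();T=R.from_euler('xyz',s['tool_rot']).inv();a=s['tool_rot'][2]-np.pi/2-DY;print(a,togo(D(a),np.pi/2+DY+a),T.apply(s['contact_force']),T.apply(s['torque']))
E
```

```text
time: 14.07
tool_pos: [0.4619, 0.2861, 0.2684]
tool_rot: [3.141, -0.0, 2.137]
contact_force: [1.2, 0.4, 0.6]
opening: 0.0133
grip_force: 49.9
time: 14.57
tool_pos: [0.447, 0.2741, 0.2684]
tool_rot: [3.141, -0.0, 2.36]
contact_force: [-0.7, 1.8, 0.7]
opening: 0.0131
grip_force: 49.9
0.8991492445610626 [-0.0011  0.0008 -0.0016  0.0003 -0.0001 -0.    ] [ 1.75739748  0.78402582 -0.66793239] [-0.03142907  0.06708543 -0.08671485]
```

```bash

python3 drive.py '[[0,-0.0021,0,0,0,-0.025],[-0.0001,-0.0042,0,0,0,-0.05],[-0.0001,-0.0042,0,0,0,-0.05],[-0.0001,-0.0042,0,0,0,-0.05],[-0.0001,-0.0042,0,0,0,-0.05],[-0.0001,-0.0042,0,0,0,-0.05],[-0.0001,-0.0042,0,0,0,-0.05],[-0.0001,-0.0042,0,0,0,-0.05]]'
python3 drive.py '[[-0.0001,-0.0042,0,0,0,-0.05],[-0.0001,-0.0042,0,0,0,-0.05],[-0.0001,-0.0042,0,0,0,-0.05],[-0.0001,-0.0042,0,0,0,-0.05],[-0.0001,-0.0042,0,0,0,-0.05],[0,-0.0024,0,0,0,-0.029],[0,0,0,0,0,0],[0,0,0,0,0,0]]'
python3 - <<'E'
from h import *
s=robot.observe();T=R.from_euler('xyz',s['tool_rot']).inv();a=s['tool_rot'][2]-np.pi/2-DY;print(a,togo(D(a),np.pi/2+DY+a),T.apply(s['contact_force']),T.apply(s['torque']))
c=robot.read_camera("top")
cv2.imwrite("pics/topd.png",cv2.resize(c["image"][140:230,170:310,::-1],None,fx=5,fy=5,interpolation=cv2.INTER_CUBIC))
E
```

```text
time: 15.23
tool_pos: [0.4296, 0.2483, 0.2684]
tool_rot: [3.141, -0.0, 2.735]
contact_force: [0.0, 1.2, 0.7]
opening: 0.0137
grip_force: 49.9
time: 15.9
tool_pos: [0.4234, 0.2259, 0.2684]
tool_rot: [3.141, -0.0, 3.011]
contact_force: [-0.2, -0.2, 1.7]
opening: 0.0133
grip_force: 49.9
1.5502535466978993 [-0.0013  0.     -0.0016  0.0001 -0.0001 -0.    ] [ 0.13074635 -0.20094734 -1.69761582] [-0.13777813 -0.02572499 -0.05956288]
```

```bash

python3 drive.py '[[0,-0.0016,0,0,0,-0.019],[0,0,0,0,0,0],[0,0,-0.001,0,0,0],[0,0,-0.002,0,0,0],[0,0,-0.002,0,0,0],[0,0,-0.001,0,0,0],[0,0,0,0,0,0]]'
python3 - <<'E'
from h import *
s=robot.observe();T=R.from_euler('xyz',s['tool_rot']).inv();print(T.apply(s['contact_force']),s['torque'],s['opening'],s['tool_pos'])
c=robot.read_camera("wrist")
a=c["image"][:,:,::-1]
cv2.imwrite("pics/w5.png",cv2.resize(a,(640,480),interpolation=cv2.INTER_CUBIC))
E
```

```text
time: 16.53
tool_pos: [0.4231, 0.2242, 0.2745]
tool_rot: [3.142, 0.0, 3.032]
contact_force: [1.1, -0.7, -2.0]
opening: 0.0134
grip_force: 49.9
[-1.12775028 -0.59553579  1.95816659] [0.10381977 0.16752067 0.00085833] 0.013404464605334794 [0.42312071 0.22423259 0.27447915]
```

View pics/topd.png

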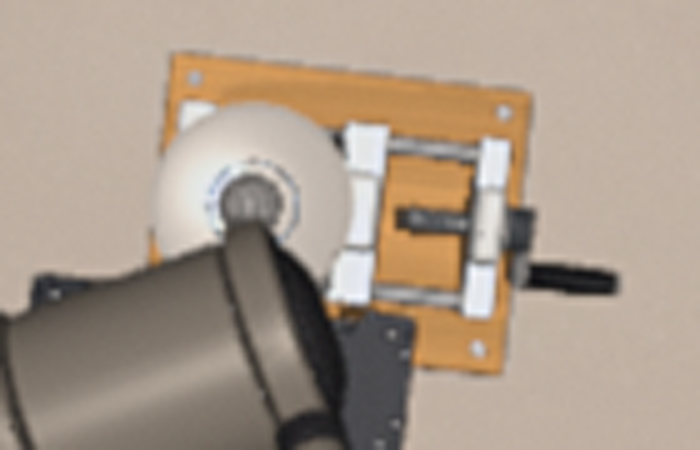

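The ball stays inside the ring at (250,205) and the jaw grips the foot. The tool now carries 2 N, which is the dish's weight, so the catch is free. I'll lift on.

```bash

python3 drive.py '[[0,0,-0.002,0,0,0],[0,0,-0.004,0,0,0],[0,0,-0.005,0,0,0],[0,0,-0.006,0,0,0],[0,0,-0.006,0,0,0],[0,0,-0.006,0,0,0],[0,0,-0.006,0,0,0],[0,0,-0.006,0,0,0]]'
python3 drive.py '[[0,0,-0.006,0,0,0],[0,0,-0.006,0,0,0],[0,0,-0.006,0,0,0],[0,0,-0.006,0,0,0],[0,0,-0.006,0,0,0],[0,0,-0.005,0,0,0],[0,0,-0.003,0,0,0],[0,0,-0.001,0,0,0]]'
python3 drive.py '[[0,0,0,0,0,0],[0,0,0,0,0,0],[0,0,0,0,0,0],[0,0,0,0,0,0],[0,0,0,0,0,0],[0,0,0,0,0,0],[0,0,0,0,0,0],[0,0,0,0,0,0]]'
python3 - <<'E'
from h import *
s=robot.observe();print(s['tool_pos'],s['contact_force'],s['torque'],abs(s['qvel']).max())
a=robot.read_camera("side")["image"][110:240,180:350,::-1];b=robot.read_camera("top")["image"][140:230,170:310,::-1]
a=cv2.resize(a,(392,300),interpolation=cv2.INTER_CUBIC);b=cv2.resize(b,(400,300),interpolation=cv2.INTER_CUBIC)
cv2.imwrite("pics/end.png",np.hstack([a,b]))
E
```

```text
time: 17.25
tool_pos: [0.4231, 0.2242, 0.3161]
tool_rot: [3.141, 0.0, 3.032]
contact_force: [0.9, 0.1, -2.3]
opening: 0.0132
grip_force: 49.9
time: 17.92
tool_pos: [0.4232, 0.2243, 0.3549]
tool_rot: [3.141, 0.001, 3.032]
contact_force: [-0.2, -0.6, -1.4]
opening: 0.0137
grip_force: 49.9
time: 18.58
tool_pos: [0.4231, 0.2242, 0.3543]
tool_rot: [3.142, -0.0, 3.032]
contact_force: [-0.0, 0.2, -2.4]
opening: 0.0137
grip_force: 49.9
[0.42312927 0.22423564 0.35425385] [-0.03330601  0.23573939 -2.42807138] [0.02297088 0.09287071 0.0173992 ] 0.0022527006857616895
```

View pics/end.png

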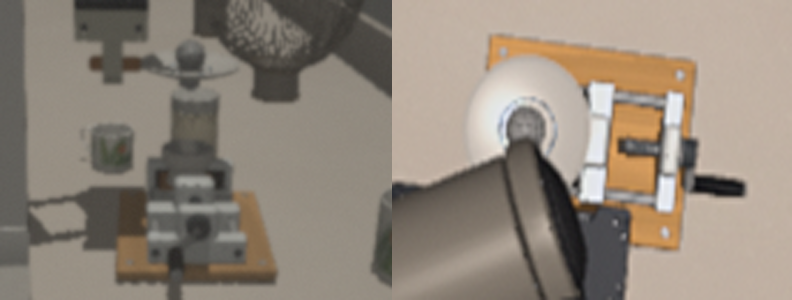

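The dish is lifted with the ball in the ring (525,125 in the right half) and the foot clamped. The rim in the side view, about (147,62) to (240,70), may droop, so I'll compare it with the level prediction.

```bash
python3 - <<'E'
from h import *
c=robot.read_camera("side"); s=robot.observe(); tp=s['tool_pos']; T=R.from_euler('xyz',s['tool_rot'])
u=T.apply([1,0,0]); g=tp+T.apply([0,0,.1606]); # grip point, outward dir
ctr=g-u*.084-[0,0,.011]
sc=lambda p:((proj(c,p)-[180,110])/.4335*2).round(0)  # in 784x600 crop
def pts(tilt):
    Q=R.from_rotvec(T.apply([0,1,0])*tilt)   # about closing line
    f=lambda p:g+Q.apply(np.array(p)-g)
    n=np.cross([0,0,1],u)
    return [f(ctr+np.r_[0,0,.012]+.055*(np.cos(a)*u+np.sin(a)*n)) for a in np.linspace(0,2*np.pi,25)]+[f(ctr+u*.112+[0,0,.011]),f(ctr+u*.056+[0,0,.011])]
im=cv2.resize(c["image"][110:240,180:350,::-1],(784,600),interpolation=cv2.INTER_CUBIC)[80:230,140:540]
im=cv2.resize(im,(800,300)); ims=[im.copy()]
for t,col in ((0,(0,255,0)),(.08,(0,0,255)),(-.08,(255,0,0))):
    P=((np.array([sc(p) for p in pts(t)])-[140,80])*2).astype(int); print(t,P[0],P[12],P[-2:].tolist())
    cv2.polylines(im,[P[:25]],1,col,1); cv2.line(im,P[-2],P[-1],col,1)
cv2.imwrite("pics/tilt.png",np.vstack([ims[0],im]))
E
```

```text
0 [270 102] [666 106] [[64, 104], [268, 106]]
0.08 [270 110] [662 144] [[64, 96], [266, 114]]
-0.08 [270  94] [666  68] [[64, 112], [268, 98]]
```

View pics/tilt.png

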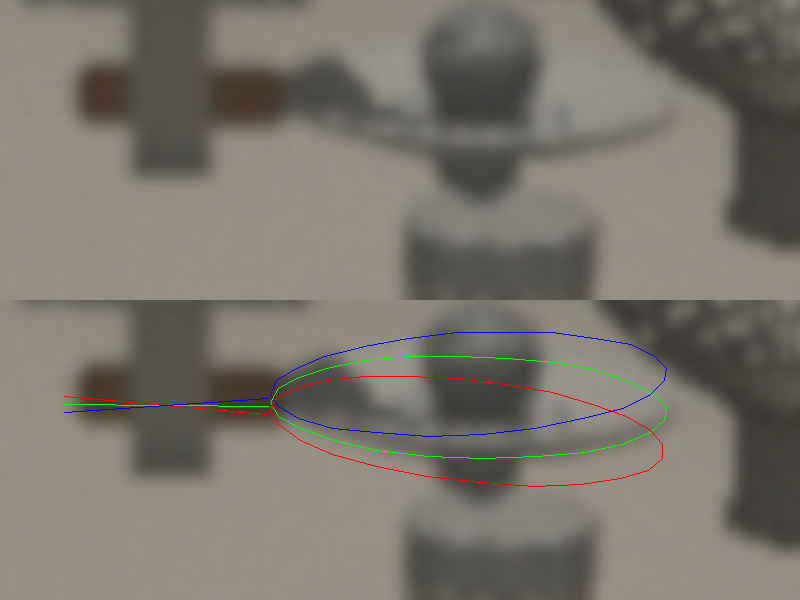

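The rim and handle match the level prediction (green) to about 1°. The job is done, so I'll hand it in.

```bash
python3 -c "
from cell import robot
print(robot.hand_in())"
```

```text
the job is handed in; nothing more can be done
None
```

I cranked the vise to its end stop on the foot, freed the dish with a quarter turn and lifted it about 8.6 cm; I handed in with it held at rest, level to about 1° and the ball inside the ring (the hand-in returned no verdict).

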